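Close up the carving-tool chest

ROBOT

A 6-joint arm with a two-finger parallel gripper is mounted at the origin on the work surface. World frame = base frame: x ahead of the robot, y to its left, z up, the work surface at z = 0. Lengths are in m, angles in degrees, forces in N, time in s.
With the tool pointing down it reaches from about 0.3 to 0.75 m from the base axis. Payload 8.5 kg.
Tool frame: the origin (TCP) lies at the very end of the fingers, on their centre line; the grasp point (between the pads) lies 19 mm behind it (env.tcp_to_grasp is the distance from the TCP to the grasp point, in m); z points along the fingers, y is the line along which they close (so a half turn about z gives the same grasp; the last joint's range is limited). The gripper opens to 85 mm and grips with 20 to 120 N. Pads are 22 mm wide; open, the fingers measure 114 mm over their backs; the gripper's body (76 mm by 85 mm) begins 54 mm behind the grasp point. The pads swing forward as they close: fully open they stand 13 mm farther back than shut.
Start: joints at [-86.935, 21.807, 74.336, -0, 83.858, -12.336], TCP at [0.146, -0.53, 0.231] pointing down, gripper open.
Joint ranges: [-178.18, 178.18], [-50.72, 133.34], [12.68, 142.11], [-81.47, 261.47], [9.98, 163.14], [-165.26, 165.26]. Speed limits (degrees/s): [136.94, 136.94, 180, 180, 180, 180].

INTERFACE

Orientations are given as a 3x3 rotation matrix whose columns are the frame's x, y, z axes.
In Python, from rig import status, get_image, env gives the robot as it stands.
- The arm moves only by the shell command python3 -m handwheel 'ROWS' [FORCE]. ROWS is text: rows parted by semicolons, each of 7 numbers parted by spaces: the shift along the world's x, y, z in cm, then the turn, a rotation vector about the world's x, y, z in degrees, then the opening, from 0 (shut) to 1 (fully open). In form: dx dy dz wx wy wz gripper; .... A call has 1 to 8 rows; each row is the pose to reach, as a shift and turn from the pose commanded when the call began; what a row does not reach only later rows make up. A row lasts 1/12 s, in which the tool goes at most 41.7 mm and 7.16 degrees, less where a joint would pass 70% of its speed; a pose out of reach is approached as far as the arm can. A call with a gripper value outside its range is refused whole. The fingers move at their own pace and stop on an object; FORCE is the grip in N (left out, the last holds). Time passes only in rows, so rows that repeat a pose let the fingers close. It gives the time, the measured TCP pose, the force, the opening and the grip force at its end, in the units of the state.
- status.observe(): the state, without advancing time (a new reading comes with each control period).
- get_image(name): name is "scene" or "top" or "wrist"; returns a dict with "color" (400x640x3 uint8, red, green, blue), "vertical_fov" (degrees; the focal length in pixels is half the picture's height over the tangent of half this angle, whatever the lens; pixels are square), "cx", "cy" (the principal point, pixels), "xyz" and "orientation" of the camera in the world. Camera axes: x right, y down, z forward; pixel columns grow to the right and rows downward; lengths in m; the calibration is good to about 2 mm. A picture is of the moment at which its call begins. There is no depth.
- env.close_job(): hands the job in; it is judged then, once.
The state is a dict: "time_s": time; "q": joint angles; "qvel": joint speeds; "joint_efforts": joint torques, N m; "position": TCP position; "tool_rot": TCP orientation; "ft_force": force on the tool from outside, world axes, zero at the start; "wrist_torque": the same for the moment, N m; "grip_width": finger opening in m; "gripper_force": force on a finger pad.
Only numpy, scipy, OpenCV 4.12 (cv2) and the standard library are available. Lean on these libraries where they do the work, as an engineer would, in place of code of your own. Each camera call takes 0.05 s, during which the arm holds its last target. There are 200 camera calls.

TASK

Carving is finished for the day: close up the plywood tool chest by pushing both of its drawers fully home and pressing the raised lid down until it is fully shut, in whichever order suits. Use only the fingertips or the outside of the fingers, from the outside of the chest: pinch nothing, keep the fingers out of the drawers and from under the lid, and slam nothing. Leave the bottle, bowl, baren and brush pot around it standing where they are.

Things in the scene. Friction and masses are not known exactly. Their poses are not given: they have to be found in the camera images.
- chest: Plywood desktop tool chest, 200 deep (x) x 360 wide (y) x 100 high without its lid, walls 9; heavy, it stands fast on the table. Origin: centre of its underside, on the table. Its -x side is the front, with two drawers side by side; +y is its left, z up. Only its place and its turn about z vary (within 0.25 rad of facing the robot).
- left_drawer (a joint): How far the drawer on the chest's +y half stands open, in m: 0 is fully home (front flush with the chest's front), it grows as the drawer slides out along the chest's -x; 0.11 at most. It starts 0.03 to 0.075 open. It slides stiffly (about 2 to 3 N), stays where it is left and stops firmly at 0. No catch, no spring.
- right_drawer (a joint): The same for the drawer on the chest's -y half.
- left_front (a point): Point midway across the outer face of the left drawer's front, 36 above the table; moves with the drawer. x points into the chest (the way to push), z up. The front is a flat brown board 162 wide, from 14 to 64 above the table, 14 thick with its lining board; a finger notch 44 wide, 12 deep is cut in the middle of its top edge (solid there up to 52 above the table). No handle.
- right_front (a point): The same point on the right drawer's front.
- lid (a joint): Opening angle of the lid, rad: 0 fully shut, flat on the chest; starts 0.75 to 1.1 open. The hinge runs along the chest's y at its rear (+x) top edge; the free edge is towards the robot and rises as the lid opens. Stiff torque hinges: it stays where it is left and does not fall; 1 to 5 N pressed down near the free edge moves it. Firm stop at 0, no latch.
- lid_edge (a point): Middle of the lid's free (front) edge on its outer (upper) face; moves with the lid. The lid is a flat plywood board 200 (x) x 360 (y) x 12 thick with brass corners, no knob. x points along the lid from the free edge to the hinge, z out of the outer face (up when shut). Shut, this point is above the chest's front face, 112 above the table.
- lid_hinge (a point): Point on the lid's hinge line, at its middle, on the lid's under face: 100 above the table at the chest's rear top edge, 200 from the free edge. It turns with the lid.
- lid_lining: Cork panel 178 x 338 x 4 on the under side of the lid (its inside); the fingers must not touch it.
- left_tray: Inside of the left drawer: the open wooden box with knives behind the front board (inner board, sides, floor, 155 wide, 179 long, 42 high); the fingers must not touch it. Origin at the foot of the front board's outer face, midway across.
- right_tray: The same for the right drawer, with rollers in it.
- gouge_tray: Row of gouges lying in the compartment under the lid; the fingers must not touch them. Origin: centre of that compartment's floor, 71 above the table.
- bottle: Loose white bottle with a blue label, 64 across, 190 tall; bystander beside or in front of the chest's side. Origin under its centre.
- bowl: Loose white bowl with a blue rim, 120 across, 46 high; bystander. Origin under its centre.
- baren: Loose baren (round printing pad), straw-coloured disc 120 across, 15 high, with a strap-like grip to 36 high; bystander. Origin under its centre.
- brush_pot: Loose dark pot of brushes, 72 across, 95 high, the brushes reach 190; bystander. Origin under its centre.

How it is judged:
By the outcome, as a careful person would: the job done as asked, in the order asked, and still so for the second after the job is handed in, with the robot touching nothing.
It also fails if it takes over 54 s, if anything falls off the work surface, if the arm or the gripper's body presses on something with over 40 N, if the wrist force passes 120 N, or if a joint passes its speed limit or range.

## Working session

There is one attempt and no reset: what is moved stays moved. The work goes in short steps, Python scripts to look and compute and a shell command to move; the robot and the scene stay as the last step left them, time stands still between calls to the robot, and variables do not carry over. Pictures are saved under pics/ and viewed, at most 10 in all, crops included, and the job is handed in when it is done.

```bash
mkdir -p pics; ls
python3 - <<'E'
from rig import status,get_image,env
import cv2,json
for n in("scene","top"):
    d=get_image(n); cv2.imwrite(f"pics/{n}0.png",d["color"][:,:,::-1])
    print(n,d["vertical_fov"],d["cx"],d["cy"],d["xyz"],d["orientation"])
s=status.observe(); print(s["position"],s["tool_rot"],s["time_s"])
E
```

```text
pics
scene 46.04061458127152 320.5138102631804 198.7128291105281 [0.49963302 0.85788067 0.89116119] [[-0.99538375 -0.05198247  0.08067849]
 [-0.09437639  0.68293301 -0.72435875]
 [-0.01744405 -0.72862907 -0.68468634]]
top 56.79927972759087 319.4864678723297 206.52742737173534 [0.42007756 0.0257354  1.1067326 ] [[-0.01714268 -0.98806612  0.15307339]
 [-0.99966237  0.01394751 -0.02192304]
 [ 0.01952642 -0.15339752 -0.98797162]]
[ 0.14606718 -0.52999388  0.23076095] [[ 9.64087595e-01  2.65584460e-01 -6.24064362e-05]
 [ 2.65584305e-01 -9.64086718e-01  1.33343457e-03]
 [ 2.93974284e-04 -1.30212190e-03 -9.99999109e-01]] 0.1
```

View pics/scene0.png

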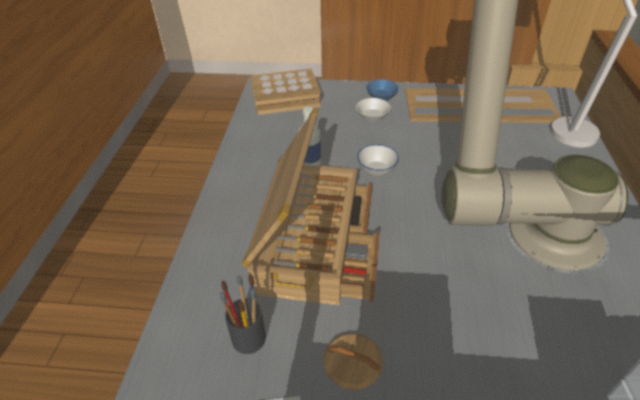

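View pics/top0.png

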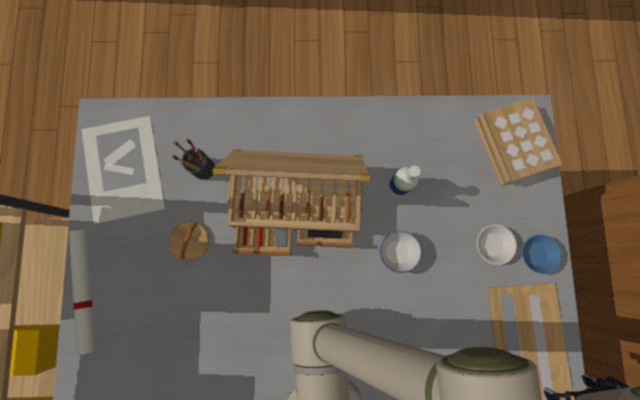

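The top view shows the chest around px (230–365, 155–250), the lid raised along the rear, and the left drawer (at 262,240) open further than the right (325,235). The baren (190,240) and pot (195,160) are on the left; the bottle (405,180) and bowl (400,250) are on the right. I'll enlarge both views to pick corners.

Run:
```python
import cv2
a=cv2.imread("pics/top0.png")[140:265,210:380]; cv2.imwrite("pics/t1.png",cv2.resize(a,None,fx=4.6,fy=4.6,interpolation=cv2.INTER_CUBIC))
a=cv2.imread("pics/scene0.png")[100:310,235:395]; cv2.imwrite("pics/s1.png",cv2.resize(a,None,fx=2.8,fy=2.8,interpolation=cv2.INTER_CUBIC))
```

```text
(no output)
```

View pics/t1.png

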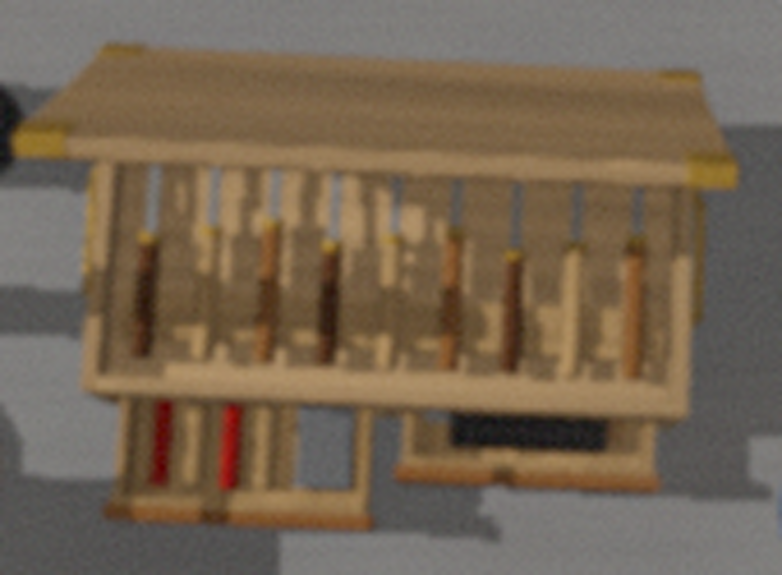

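View pics/s1.png

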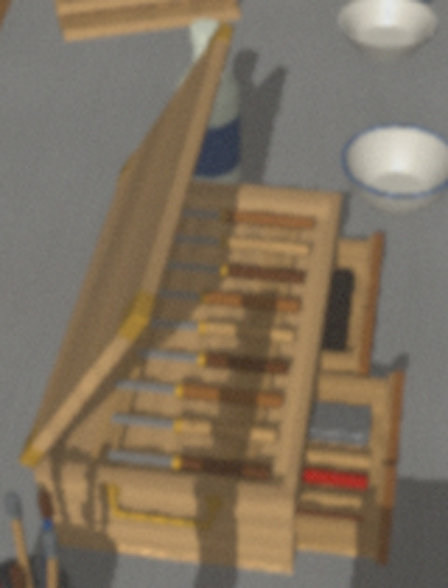

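Crop points (×4.6, offset 210,140) in t1 are:
- Chest front top corners: (85,393) and (687,416).
- Left drawer front's outer edge: (105,518) to (372,526). Right: (397,478) to (657,487).
- Lid free edge, outer-face side: (15,130) to (738,163). Rear hinge corners: (105,48) and (700,75).

Next I'll cast rays onto these heights.

```bash
cat > h.py <<'E'
import numpy as np
T=dict(f=200/np.tan(np.radians(56.79927972759087/2)),c=(319.486,206.527),p=np.array([0.42007756,0.0257354,1.1067326]),R=np.array([[-0.01714268,-0.98806612,0.15307339],[-0.99966237,0.01394751,-0.02192304],[0.01952642,-0.15339752,-0.98797162]]))
S=dict(f=200/np.tan(np.radians(46.04061458127152/2)),c=(320.514,198.713),p=np.array([0.49963302,0.85788067,0.89116119]),R=np.array([[-0.99538375,-0.05198247,0.08067849],[-0.09437639,0.68293301,-0.72435875],[-0.01744405,-0.72862907,-0.68468634]]))
def ray(C,u,v):
    d=C['R']@np.array([(u-C['c'][0])/C['f'],(v-C['c'][1])/C['f'],1]); return d/np.linalg.norm(d)
def plane(C,u,v,z):
    d=ray(C,u,v); return C['p']+d*(z-C['p'][2])/d[2]
def tri(u1,v1,u2,v2):
    a,b=ray(T,u1,v1),ray(S,u2,v2); t,s=np.linalg.lstsq(np.c_[a,-b],S['p']-T['p'],rcond=None)[0]
    P,Q=T['p']+t*a,S['p']+s*b; return (P+Q)/2,np.linalg.norm(P-Q)
tc=lambda u,v:(210+u/4.6,140+v/4.6)
sc=lambda u,v:(235+u/2.8,100+v/2.8)
E
python3 - <<'E'
from h import *
np.set_printoptions(precision=4,suppress=True)
def top(n,z,u,v): r=plane(T,*tc(u,v),z); print(n,r); return r
a=top('chFL',.1,85,393);b=top('chFR',.1,687,416);
d=b-a;print('w',np.hypot(*d[:2]),'yaw deg',np.degrees(np.arctan2(d[0],-d[1])))
ya=np.arctan2(d[0],-d[1]); fx=np.array([np.cos(ya),np.sin(ya),0])
for z in(.064,.014):
  for n,q in dict(LL=(105,518),LR=(372,526),RL=(397,478),RR=(657,487)).items():
    p=top(n+str(z),z,*q); print('   open',(a-p)@fx)
print('lidL',*tri(*tc(15,130),*sc(30,455)))
print('lidR',*tri(*tc(738,163),*sc(222,28)))
top('hingeL',.11,105,48);top('hingeR',.11,700,75)
print('chFL tri',*tri(*tc(85,393),*sc(295,490)))
for n,q,z in(('bottle',(405,172),.19),('bowl',(400,250),.046),('baren',(190,240),.02),('pot',(197,163),.095)): print(n,plane(T,*q,z))
E
```

```text
chFL [0.5275 0.2519 0.1   ]
chFR [ 0.5084 -0.1044  0.1   ]
w 0.3567930081917902 yaw deg -3.070727566586579
LL0.064 [0.4551 0.2463 0.064 ]
   open 0.07199652305595322
LR0.064 [0.4476 0.0848 0.064 ]
   open 0.07083263766472996
RL0.064 [0.4764 0.0695 0.064 ]
   open 0.0412565681600575
RR0.064 [ 0.4684 -0.0892  0.064 ]
   open 0.040781598206534465
LL0.014 [0.4568 0.2569 0.014 ]
   open 0.07088530546547044
LR0.014 [0.4489 0.0877 0.014 ]
   open 0.06966561068499326
RL0.014 [0.4791 0.0716 0.014 ]
   open 0.038671341082583764
RR0.014 [ 0.4707 -0.0948  0.014 ]
   open 0.038173595877115774
lidL [0.6945 0.2834 0.1592] 0.04306974082867131
lidR [ 0.6196 -0.1128  0.2682] 0.0039331892705152085
hingeL [0.7357 0.2419 0.11  ]
hingeR [ 0.7147 -0.118   0.11  ]
chFL tri [0.5283 0.2514 0.102 ] 0.002079207680382127
bottle [ 0.6484 -0.2148  0.19  ]
bowl [ 0.4553 -0.2261  0.046 ]
baren [0.4951 0.3805 0.02  ]
pot [0.7051 0.3443 0.095 ]
```

Sizes agree: width 0.357 m, chest corner height 0.102 m, yaw −3.1°. The left drawer is about 0.070 open and the right about 0.040. The mid front is at (0.518, 0.074), so the right_front point is (0.473, −0.010) and the left_front point (0.451, 0.164). I'll move in front of the right drawer with the fingers shut.

```bash
python3 -m handwheel '1.6 3.4 0 0 0 -3 0; 3.2 6.8 0 0 0 -6 0; 4.8 10.2 0 0 0 -9 0; 6.4 13.6 0 0 0 -12 0; 8 17 0 0 0 -15 0; 9.6 20.4 0 0 0 -18.4 0; 11.2 23.8 0 0 0 -18.4 0; 12.8 27.2 0 0 0 -18.4 0' 20
python3 -m handwheel '1.6 3.3 0 0 -3 0 0; 3.2 6.6 0 0 -6 0 0; 4.8 9.9 0 0 -9 0 0; 6.4 13.2 0 0 -12 0 0; 8 16.5 0 0 -15 0 0; 9.6 19.8 0 0 -18 0 0; 11.2 23.1 0 1 -20 0 0; 12.2 24.8 0 1 -20 0 0'
```

```text
time_s: 0.77
position: [0.2743, -0.2564, 0.2312]
tool_rot: [[0.999, -0.053, -0.0], [-0.053, -0.999, 0.0], [-0.0, -0.0, -1.0]]
ft_force: [1.8, -1.0, -0.4]
grip_width: 0.0001
gripper_force: 0.0
time_s: 1.43
position: [0.3955, -0.0072, 0.231]
tool_rot: [[0.938, -0.045, 0.343], [-0.055, -0.998, 0.019], [0.342, -0.037, -0.939]]
ft_force: [-0.3, -0.7, -0.1]
grip_width: 0.0001
gripper_force: 0.0
```

```bash
python3 -m handwheel '0 0 -3.5 -2 0 0 0; 0 0 -7 -2 0 0 0; 0 0 -10.5 -2 0 0 0; 0 0 -14 -2 0 0 0; 0.5 0 -17 -2 0 0 0; 1 0 -19.3 -2 0 0 0; 2 -0.1 -19.3 -2 0 0 0; 3 -0.1 -19.3 -2 0 0 0'
python3 - <<'E'
from rig import get_image
import cv2
d=get_image("top"); a=d["color"][140:290,180:400,::-1]; cv2.imwrite("pics/t2.png",cv2.resize(a,None,fx=3.6,fy=3.6))
E
```

```text
time_s: 2.1
position: [0.4255, -0.011, 0.0366]
tool_rot: [[0.94, -0.047, 0.338], [-0.044, -0.999, -0.014], [0.338, -0.002, -0.941]]
ft_force: [0.4, -0.2, -0.1]
grip_width: -0.0001
gripper_force: 0.0
```

View pics/t2.png

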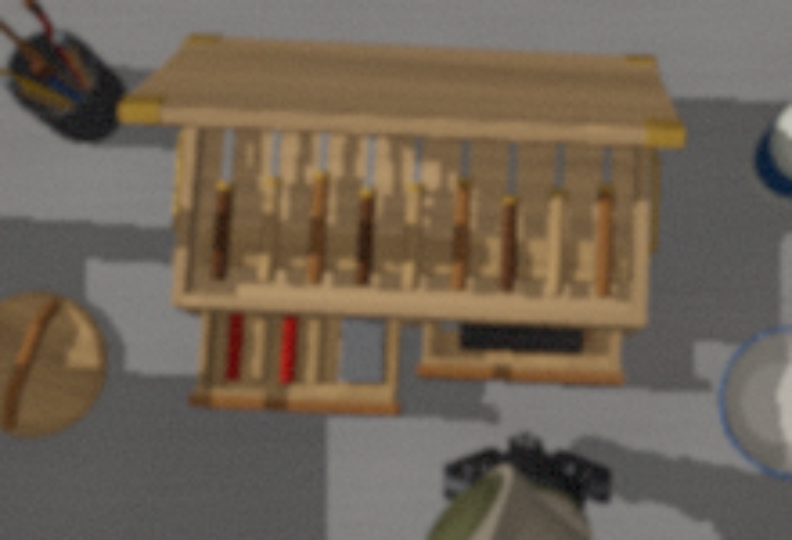

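The view shows the fingertips (520,440) centred ahead of the right drawer and clear of it, with nothing disturbed. Now a slow push.

```bash
python3 -m handwheel '1 0 0 0 0 0 0; 2 -0.1 0 0 0 0 0; 2.6 -0.1 0 0 0 0 0; 2.9 -0.1 0 0 0 0 0; 3.2 -0.1 0 0 0 0 0; 3.5 -0.2 0 0 0 0 0; 3.8 -0.2 0 0 0 0 0; 4.1 -0.2 0 0 0 0 0'
python3 -m handwheel '0.3 0 0 0 0 0 0; 0.6 0 0 0 0 0 0; 0.9 0 0 0 0 0 0; 1.2 -0.1 0 0 0 0 0; 1.5 -0.1 0 0 0 0 0; 1.8 -0.1 0 0 0 0 0; 2.1 -0.1 0 0 0 0 0; 2.4 -0.1 0 0 0 0 0'
```

```text
time_s: 2.82
position: [0.4668, -0.0132, 0.0382]
tool_rot: [[0.939, -0.046, 0.341], [-0.044, -0.999, -0.015], [0.342, -0.0, -0.94]]
ft_force: [-2.0, -1.8, 0.7]
grip_width: 0.0001
gripper_force: 1.1
time_s: 3.48
position: [0.4914, -0.0143, 0.0383]
tool_rot: [[0.939, -0.046, 0.342], [-0.043, -0.999, -0.016], [0.342, -0.0, -0.94]]
ft_force: [-2.1, -1.6, -1.5]
grip_width: 0.0002
gripper_force: 1.1
```

```bash
python3 -m handwheel '0.2 0 0 0 0 0 0; 0.4 0 0 0 0 0 0; 0.6 0 0 0 0 0 0; 0.75 0 0 0 0 0 0; 0.9 0 0 0 0 0 0'
python3 -m handwheel '0.1 0 0 0 0 0 0; 0.2 0 0 0 0 0 0; 0.3 0 0 0 0 0 0'
```

```text
time_s: 3.9
position: [0.5002, -0.0143, 0.0384]
tool_rot: [[0.939, -0.046, 0.342], [-0.043, -0.999, -0.016], [0.343, -0.0, -0.94]]
ft_force: [-2.5, -1.5, 0.0]
grip_width: 0.0002
gripper_force: 1.1
time_s: 4.15
position: [0.5032, -0.0142, 0.0384]
tool_rot: [[0.939, -0.046, 0.342], [-0.043, -0.999, -0.016], [0.342, -0.0, -0.94]]
ft_force: [-0.8, -1.7, -0.6]
grip_width: 0.0002
gripper_force: 1.0
```

```bash
python3 -m handwheel '0.1 0 0 0 0 0 0; 0.2 0 0 0 0 0 0; 0.3 0 0 0 0 0 0'
python3 -m handwheel '0.1 0 0 0 0 0 0; 0.15 0 0 0 0 0 0; 0.2 0 0 0 0 0 0'
```

```text
time_s: 4.4
position: [0.5062, -0.0142, 0.0383]
tool_rot: [[0.939, -0.046, 0.342], [-0.043, -0.999, -0.016], [0.342, -0.0, -0.94]]
ft_force: [-1.9, -1.6, 0.3]
grip_width: -0.0003
gripper_force: 1.0
time_s: 4.65
position: [0.5073, -0.0141, 0.0381]
tool_rot: [[0.939, -0.046, 0.34], [-0.043, -0.999, -0.015], [0.341, -0.0, -0.94]]
ft_force: [-10.1, -5.1, 5.8]
grip_width: 0.0002
gripper_force: 4.8
```

The right drawer is home: the force rose to 10 N at the stop. Next I back off and go to the left one.

```bash
python3 -m handwheel '-0.5 0 0 0 0 0 0; -2.5 0.1 0 0 0 0 0; -6 0.2 0 0 0 0 0; -9.5 0.4 0 0 0 0 0; -10 4 0 0 0 0 0; -10 8 0 0 0 0 0; -10 12 0 0 0 0 0; -10 16 0 0 0 0 0'
python3 -m handwheel '0 1.4 0 0 0 0 0; 0.8 1.6 0 0 0 0 0; 1.6 1.6 0 0 0 0 0; 2.4 1.6 0 0 0 0 0; 3 1.6 0 0 0 0 0; 3.3 1.6 0 0 0 0 0; 3.6 1.5 0 0 0 0 0; 3.9 1.5 0 0 0 0 0'
python3 -m handwheel '0.3 0 0 0 0 0 0; 0.6 0 0 0 0 0 0; 0.9 0 0 0 0 0 0; 1.2 -0.1 0 0 0 0 0; 1.5 -0.1 0 0 0 0 0; 1.8 -0.1 0 0 0 0 0; 2.1 -0.1 0 0 0 0 0; 2.4 -0.1 0 0 0 0 0'
```

```text
time_s: 5.32
position: [0.409, 0.0984, 0.0384]
tool_rot: [[0.939, -0.047, 0.341], [-0.044, -0.999, -0.015], [0.342, -0.001, -0.94]]
ft_force: [0.5, -0.1, -1.1]
grip_width: 0.0002
gripper_force: 0.0
time_s: 5.98
position: [0.4474, 0.112, 0.0378]
tool_rot: [[0.94, -0.047, 0.338], [-0.044, -0.999, -0.015], [0.339, -0.001, -0.941]]
ft_force: [-2.6, -1.3, 0.5]
grip_width: 0.0
gripper_force: 1.1
time_s: 6.65
position: [0.472, 0.1115, 0.038]
tool_rot: [[0.939, -0.046, 0.34], [-0.043, -0.999, -0.015], [0.34, -0.001, -0.94]]
ft_force: [-2.2, -1.9, 0.3]
grip_width: 0.0001
gripper_force: 1.1
```

The y-shift fell short, at 0.112 instead of 0.162. The push is off-centre but sliding fine. I'll back off and recentre.

```bash
python3 -m handwheel '-1.5 0 0 0 0 0 0; -2.5 0.5 0 0 0 0 0; -2.5 2.5 0 0 0 0 0; -2.5 4.5 0 0 0 0 0; -2 5 0 0 0 0 0; -1 5 0 0 0 0 0; -0.5 5 0 0 0 0 0; 0 5 0 0 0 0 0'
python3 -m handwheel '0.3 0 0 0 0 0 0; 0.6 0 0 0 0 0 0; 0.9 0 0 0 0 0 0; 1.2 -0.1 0 0 0 0 0; 1.5 -0.1 0 0 0 0 0; 1.8 -0.1 0 0 0 0 0; 2.1 -0.1 0 0 0 0 0; 2.4 -0.1 0 0 0 0 0'
```

```text
time_s: 7.32
position: [0.4731, 0.161, 0.0381]
tool_rot: [[0.939, -0.046, 0.341], [-0.044, -0.999, -0.015], [0.341, -0.001, -0.94]]
ft_force: [-0.9, -0.0, 0.4]
grip_width: -0.0
gripper_force: 0.0
time_s: 7.98
position: [0.4958, 0.1605, 0.0379]
tool_rot: [[0.94, -0.046, 0.339], [-0.043, -0.999, -0.015], [0.339, -0.0, -0.941]]
ft_force: [-3.1, -0.7, 0.5]
grip_width: -0.0004
gripper_force: 1.1
```

```bash
python3 -m handwheel '0.3 0 0 0 0 0 0; 0.6 0 0 0 0 0 0; 0.9 0 0 0 0 0 0; 1.1 0 0 0 0 0 0; 1.3 0 0 0 0 0 0; 1.4 0 0 0 0 0 0; 1.5 0 0 0 0 0 0; 1.6 0 0 0 0 0 0'
```

```text
time_s: 8.65
position: [0.5117, 0.1606, 0.038]
tool_rot: [[0.939, -0.046, 0.34], [-0.043, -0.999, -0.015], [0.34, -0.001, -0.94]]
ft_force: [-1.5, -1.3, 0.0]
grip_width: 0.0
gripper_force: 1.0
```

```bash
python3 -m handwheel '0.1 0 0 0 0 0 0; 0.2 0 0 0 0 0 0; 0.3 0 0 0 0 0 0'
python3 -m handwheel '0.1 0 0 0 0 0 0; 0.15 0 0 0 0 0 0; 0.2 0 0 0 0 0 0'
```

```text
time_s: 8.9
position: [0.5148, 0.1606, 0.038]
tool_rot: [[0.939, -0.046, 0.34], [-0.043, -0.999, -0.015], [0.34, -0.001, -0.94]]
ft_force: [-3.1, -1.1, -0.3]
grip_width: -0.0001
gripper_force: 1.0
time_s: 9.15
position: [0.5168, 0.1606, 0.038]
tool_rot: [[0.939, -0.046, 0.34], [-0.043, -0.999, -0.015], [0.34, -0.001, -0.94]]
ft_force: [-1.6, -1.4, -0.4]
grip_width: 0.0003
gripper_force: 1.0
```

```bash
python3 -m handwheel '0.1 0 0 0 0 0 0; 0.15 0 0 0 0 0 0; 0.2 0 0 0 0 0 0'
```

```text
time_s: 9.4
position: [0.5177, 0.1605, 0.0378]
tool_rot: [[0.94, -0.046, 0.338], [-0.043, -0.999, -0.015], [0.338, -0.0, -0.941]]
ft_force: [-9.3, -2.2, 6.5]
grip_width: 0.0001
gripper_force: 4.6
```

The left drawer is home too. Now I retract, rise and come upright, and compute the lid's angle from the free edge seen in both views.

```bash
python3 -m handwheel '-0.5 0 0 0 0 0 0; -3 0 0 0 0 0 0; -6 0 1 0 0 0 0; -7 -1 5 0 3 0 0; -7 -2 9 0 6 0 0; -7 -3 13 0 10 0 0; -7 -4 17 0 15 0 0; -7 -5 21 1 20 0 0'
python3 -m handwheel '0 -1 4 0 0 0 0; 0 -2 8 0 0 0 0; 0 -4 12 0 0 0 0; 2 -4.5 12 0 0 0 0; 5 -4.5 12 0 0 0 0; 8 -4.5 12 0 0 0 0; 8 -4.5 12 0 0 0 0'
python3 - <<'E'
from h import *
np.set_printoptions(precision=4,suppress=True)
h=np.array([.7187,.0628,.1]);ya=np.radians(-3.2);fx=np.array([np.cos(ya),np.sin(ya),0]);fy=np.array([-fx[1],fx[0],0])
for n,a in dict(L=tri(*tc(15,130),*sc(130,318)),R=tri(*tc(738,163),*sc(222,28))).items():
    d=a[0]-h; print(n,a[0],a[1],'rel',d@fx,d@fy,d[2])
# top rays cut with the plane z / angle that match the lid circle
for q in((15,130),(738,163)):
    for th in(.85,.9,.95,1,1.05):
        z=.1+.2*np.sin(th)+.012*np.cos(th); p=plane(T,*tc(*q),z)-h; print(th,round(p@fx-(-.2*np.cos(th)+.012*np.sin(th)),4),round(p@fy,4))
for th in np.arange(1.05,-.01,-.15):
    r=.17; P=h+fx*(-r*np.cos(th)+.012*np.sin(th))+[0,0,r*np.sin(th)+.012*np.cos(th)]; print(round(th,2),P)
E
```

```text
time_s: 10.07
position: [0.4493, 0.1177, 0.2209]
tool_rot: [[0.999, -0.046, 0.025], [-0.046, -0.999, -0.003], [0.025, 0.002, -1.0]]
ft_force: [0.5, -0.6, -1.0]
grip_width: 0.0001
gripper_force: 0.0
time_s: 10.65
position: [0.5334, 0.0721, 0.3365]
tool_rot: [[0.999, -0.048, 0.025], [-0.047, -0.999, -0.003], [0.025, 0.002, -1.0]]
ft_force: [-0.6, 0.0, -0.4]
grip_width: -0.0003
gripper_force: 0.0
L [0.6413 0.2504 0.2739] 0.0007572576285186657 rel -0.08770646054895638 0.18294750379551844 0.1738893627025274
R [ 0.6196 -0.1128  0.2682] 0.0039331892705152085 rel -0.08910783420525352 -0.18082269636562964 0.16822059339990933
0.85 0.0396 0.1874
0.9 0.0301 0.1858
0.95 0.0203 0.1842
1 0.0104 0.1827
1.05 0.0004 0.1814
0.85 0.0384 -0.1824
0.9 0.0289 -0.1815
0.95 0.0191 -0.1806
1 0.0092 -0.1799
1.05 -0.0008 -0.1792
1.05 [0.6446 0.0669 0.2534]
0.9 [0.6226 0.0682 0.2406]
0.75 [0.6027 0.0693 0.2247]
0.6 [0.5854 0.0703 0.2059]
0.45 [0.5711 0.0711 0.1847]
0.3 [0.5601 0.0717 0.1617]
0.15 [0.5527 0.0721 0.1373]
-0.0 [0.549  0.0723 0.112 ]
```

The lid is at about 1.04 rad, its edge middle at (0.630, 0.069, 0.273). I'll pass above it and touch the outer face about 35–40 mm from the edge.

```bash
python3 -m handwheel '2.5 0 1 0 0 0 0; 5 0 1 0 0 0 0; 8 0 1 0 0 0 0; 11 0 0.5 0 0 0 0; 12.8 0 0 0 0 0 0; 12.8 0 -2.5 0 0 0 0; 12.8 0 -5 0 0 0 0; 12.8 0 -6.5 0 0 0 0'
python3 - <<'E'
from rig import get_image
import cv2
d=get_image("scene"); a=d["color"][20:320,200:440,::-1]; cv2.imwrite("pics/s2.png",cv2.resize(a,None,fx=2,fy=2))
E
```

```text
time_s: 11.32
position: [0.6573, 0.0729, 0.2699]
tool_rot: [[0.999, -0.046, 0.022], [-0.046, -0.999, -0.003], [0.022, 0.002, -1.0]]
ft_force: [0.0, 0.2, 0.0]
grip_width: -0.0
gripper_force: 0.0
```

View pics/s2.png

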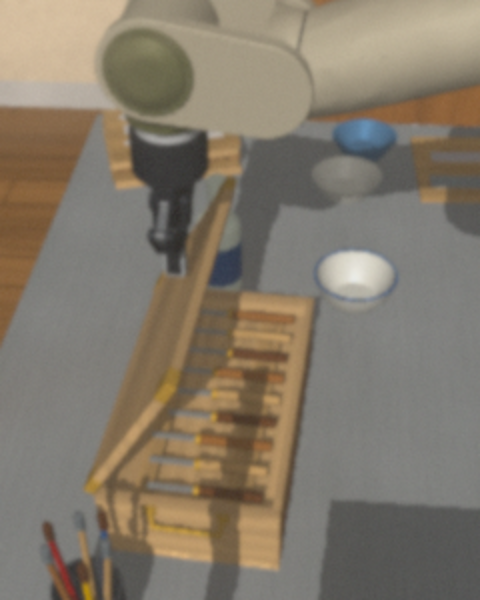

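Both drawer fronts appear flush, and the fingertip (175,270) is behind the lid's outer face near its edge. Now I press along the hinge arc.

```bash
python3 -m handwheel '0 0 -0.6 0 0 0 0; 0 0 -1.2 0 0 0 0; -0.2 0 -1.7 0 0 0 0; -0.6 0 -1.9 0 0 0 0; -1.0 0 -2.2 0 0 0 0; -1.4 0 -2.4 0 0 0 0; -1.8 0 -2.7 0 0 0 0; -2.2 0 -2.9 0 0 0 0'
python3 -m handwheel '-0.4 0 -0.3 0 0 0 0; -0.8 0 -0.6 0 0 0 0; -1.2 0 -0.9 0 0 0 0; -1.6 0 -1.2 0 0 0 0; -2.0 0 -1.6 0 0 0 0; -2.3 0 -1.9 0 0 0 0; -2.6 0 -2.3 0 0 0 0; -3.0 0 -2.7 0 0 0 0'
```

```text
time_s: 12.03
position: [0.6353, 0.0729, 0.2442]
tool_rot: [[0.999, -0.046, 0.026], [-0.046, -0.999, -0.003], [0.026, 0.002, -1.0]]
ft_force: [3.3, 1.8, 1.1]
grip_width: 0.0003
gripper_force: 1.3
time_s: 12.7
position: [0.6053, 0.0726, 0.2165]
tool_rot: [[0.999, -0.047, 0.025], [-0.047, -0.999, -0.003], [0.025, 0.002, -1.0]]
ft_force: [1.1, 1.4, 2.3]
grip_width: -0.0001
gripper_force: 1.2
```

```bash
python3 -m handwheel '-0.3 0 -0.4 0 0 0 0; -0.6 0 -0.8 0 0 0 0; -0.9 0 -1.2 0 0 0 0; -1.2 0 -1.6 0 0 0 0; -1.5 0 -2.0 0 0 0 0; -1.8 0 -2.4 0 0 0 0; -2.05 0 -2.8 0 0 0 0; -2.3 0 -3.2 0 0 0 0'
python3 -m handwheel '-0.2 0 -0.4 0 0 0 0; -0.4 0 -0.8 0 0 0 0; -0.6 0 -1.2 0 0 0 0; -0.8 0 -1.6 0 0 0 0; -1.0 0 -2.0 0 0 0 0; -1.1 0 -2.4 0 0 0 0; -1.3 0 -2.8 0 0 0 0; -1.4 0 -3.2 0 0 0 0'
```

```text
time_s: 13.37
position: [0.5824, 0.0727, 0.1844]
tool_rot: [[0.999, -0.047, 0.025], [-0.046, -0.999, -0.003], [0.025, 0.002, -1.0]]
ft_force: [1.9, 1.1, 1.9]
grip_width: -0.0001
gripper_force: 1.0
time_s: 14.03
position: [0.5683, 0.0726, 0.1525]
tool_rot: [[0.999, -0.047, 0.024], [-0.047, -0.999, -0.003], [0.024, 0.002, -1.0]]
ft_force: [-0.2, 1.6, 1.9]
grip_width: -0.0001
gripper_force: 1.0
```

```bash
python3 -m handwheel '-0.1 0 -0.3 0 0 0 0; -0.2 0 -0.6 0 0 0 0; -0.3 0 -0.9 0 0 0 0; -0.4 0 -1.2 0 0 0 0; -0.5 0 -1.5 0 0 0 0; -0.6 0 -1.8 0 0 0 0; -0.6 0 -2.1 0 0 0 0; -0.6 0 -2.4 0 0 0 0'
```

```text
time_s: 14.7
position: [0.5621, 0.0726, 0.1285]
tool_rot: [[0.999, -0.047, 0.023], [-0.046, -0.999, -0.003], [0.024, 0.002, -1.0]]
ft_force: [-0.7, -0.0, 1.8]
grip_width: -0.0002
gripper_force: 0.9
```

```bash
python3 -m handwheel '0 0 -0.2 0 0 0 0; -0.1 0 -0.4 0 0 0 0; -0.1 0 -0.6 0 0 0 0; -0.1 0 -0.8 0 0 0 0; -0.1 0 -1.0 0 0 0 0; -0.1 0 -1.2 0 0 0 0; -0.1 0 -1.3 0 0 0 0; -0.1 0 -1.4 0 0 0 0'
python3 -m handwheel '0 0 -0.1 0 0 0 0; 0 0 -0.2 0 0 0 0; 0 0 -0.25 0 0 0 0'
```

```text
time_s: 15.37
position: [0.5615, 0.0727, 0.1147]
tool_rot: [[0.999, -0.047, 0.024], [-0.046, -0.999, -0.003], [0.025, 0.002, -1.0]]
ft_force: [-1.2, -0.1, 1.3]
grip_width: 0.0002
gripper_force: 0.9
time_s: 15.62
position: [0.5616, 0.0727, 0.1123]
tool_rot: [[0.999, -0.047, 0.025], [-0.047, -0.999, -0.003], [0.025, 0.002, -1.0]]
ft_force: [-1.2, 0.2, 1.2]
grip_width: 0.0001
gripper_force: 0.9
```

```bash
python3 -m handwheel '0 0 -0.05 0 0 0 0; 0 0 -0.1 0 0 0 0; 0 0 -0.15 0 0 0 0; 0 0 -0.2 0 0 0 0'
```

```text
time_s: 15.95
position: [0.5616, 0.0727, 0.112]
tool_rot: [[0.999, -0.046, 0.026], [-0.046, -0.999, -0.004], [0.026, 0.002, -1.0]]
ft_force: [-6.8, -0.6, 19.5]
grip_width: -0.0003
gripper_force: 9.6
```

The lid is at its stop (19 N, z = 0.112). I'll lift off, move clear and check.

```bash
python3 -m handwheel '0 0 0.3 0 0 0 0; 0 0 1.5 0 0 0 0; 0 0 4.5 0 0 0 0; 0 0 8 0 0 0 0; -3 0 11 0 0 0 0; -6 0 14 0 0 0 0; -9 0 15 0 0 0 0; -12 0 15 0 0 0 0'
python3 -m handwheel '-3 -2 0 0 0 0 0; -6 -4 0 0 0 0 0; -8 -7 0 0 0 0 0; -10 -10 0 0 0 0 0; -11 -13 0 0 0 0 0; -12 -17 0 0 0 0 0; -13 -20 0 0 0 0 0; -14 -23 0 0 0 0 0'
python3 - <<'E'
from rig import get_image
import cv2,numpy as np
a=get_image("top")["color"][130:290,160:430,::-1]; b=get_image("scene")["color"][100:380,210:410,::-1]
a=cv2.resize(a,None,fx=1.85,fy=1.85);b=cv2.resize(b,None,fx=1.45,fy=1.45)
c=np.zeros((420,800,3),np.uint8);c[:a.shape[0],:a.shape[1]]=a;c[:b.shape[0],505:505+b.shape[1]]=b
cv2.imwrite("pics/f.png",c)
E
```

```text
time_s: 16.62
position: [0.4414, 0.0727, 0.263]
tool_rot: [[0.998, -0.046, 0.031], [-0.046, -0.999, -0.004], [0.031, 0.003, -1.0]]
ft_force: [1.0, 0.0, -1.1]
grip_width: -0.0002
gripper_force: 0.0
time_s: 17.28
position: [0.3008, -0.159, 0.2606]
tool_rot: [[0.999, -0.047, 0.026], [-0.047, -0.999, -0.004], [0.026, 0.003, -1.0]]
ft_force: [1.0, 0.0, -0.6]
grip_width: -0.0001
gripper_force: 0.0
```

View pics/f.png

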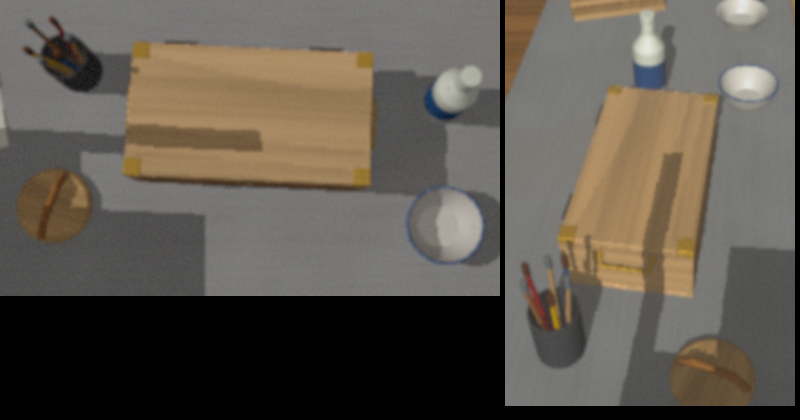

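The lid lies flat over px (125–372, 45–185), both drawers are flush beneath it, and all four bystanders stand where they were.

```bash
python3 -c "
from rig import env
print(env.close_job())"
```

```text
the job is handed in; nothing more can be done
None
```

I pushed both drawers fully home and pressed the lid shut (each reached its firm stop), left the bottle, bowl, baren and brush pot standing where they were, and handed the job in at about 17 s.

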